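# Lay out the shoe creams for finishing

## Task

Lay out the creams for the four shoes waiting to be polished: move the jars one by one from the jar rack to the front rail of the finishing rack so that they stand in the same order as the shoes, each jar upright and flat in the pocket at the toe of the shoe of its own colour. Set the glass jars down, do not drop or tip them; leave the navy jar in its place in the jar rack and do not shift the shoes.

Things in the scene. Friction and masses are not known exactly. Their poses are not given: they have to be found in the camera images.
- jar_black: Closed glass jar of shoe cream, black: upright cylinder, diameter 48 mm, height 50 mm, 0.1 kg; body and top of lid show the colour. Origin: centre of its underside, z up; yaw means nothing. Starts in the jar rack, a low wooden plank near the robot: 5 pockets in a straight row, 85 apart, a jar in each, any order; pocket floor 12 above the bench, plank top 22.
- jar_burgundy: Closed glass jar of shoe cream, burgundy (dark wine red): upright cylinder, diameter 48 mm, height 50 mm, 0.1 kg; body and top of lid show the colour. Origin: centre of its underside, z up; yaw means nothing. Starts in the jar rack, a low wooden plank near the robot: 5 pockets in a straight row, 85 apart, a jar in each, any order; pocket floor 12 above the bench, plank top 22.
- jar_tan: Closed glass jar of shoe cream, tan (light brown): upright cylinder, diameter 48 mm, height 50 mm, 0.1 kg; body and top of lid show the colour. Origin: centre of its underside, z up; yaw means nothing. Starts in the jar rack, a low wooden plank near the robot: 5 pockets in a straight row, 85 apart, a jar in each, any order; pocket floor 12 above the bench, plank top 22.
- jar_white: Closed glass jar of shoe cream, off-white: upright cylinder, diameter 48 mm, height 50 mm, 0.1 kg; body and top of lid show the colour. Origin: centre of its underside, z up; yaw means nothing. Starts in the jar rack, a low wooden plank near the robot: 5 pockets in a straight row, 85 apart, a jar in each, any order; pocket floor 12 above the bench, plank top 22.
- jar_navy: Closed glass jar of shoe cream, navy blue (no shoe has its colour): upright cylinder, diameter 48 mm, height 50 mm, 0.1 kg; body and top of lid show the colour. Origin: centre of its underside, z up; yaw means nothing. Starts in the jar rack, a low wooden plank near the robot: 5 pockets in a straight row, 85 apart, a jar in each, any order; pocket floor 12 above the bench, plank top 22.
- shoe_black: Low lace-up shoe, black leather, loose, 0.35 kg: 250 mm long, 90 wide, 50 high at the toe, 80 at instep and heel. Stands on the finishing rack, toe to the robot, behind one rail pocket. Origin: under the tip of its toe, at sole level (42 above the bench); x to its heel, z up. The centre of its pocket is about 52 from the origin, along the rack's -x.
- shoe_burgundy: Low slip-on shoe with a strap, burgundy (dark wine red) leather, loose, 0.35 kg: 250 mm long, 90 wide, 50 high at the toe, 80 at instep and heel. Stands on the finishing rack, toe to the robot, behind one rail pocket. Origin: under the tip of its toe, at sole level (42 above the bench); x to its heel, z up. The centre of its pocket is about 52 from the origin, along the rack's -x.
- shoe_tan: Low lace-up shoe, tan (light brown) leather, loose, 0.35 kg: 250 mm long, 90 wide, 50 high at the toe, 80 at instep and heel. Stands on the finishing rack, toe to the robot, behind one rail pocket. Origin: under the tip of its toe, at sole level (42 above the bench); x to its heel, z up. The centre of its pocket is about 52 from the origin, along the rack's -x.
- shoe_white: Low lace-up shoe, off-white leather, loose, 0.35 kg: 250 mm long, 90 wide, 50 high at the toe, 80 at instep and heel. Stands on the finishing rack, toe to the robot, behind one rail pocket. Origin: under the tip of its toe, at sole level (42 above the bench); x to its heel, z up. The centre of its pocket is about 52 from the origin, along the rack's -x.
- finishing_rack: Fixed rack, green steel frame 352 deep (x), 464 wide (y) (sizes in mm): mesh deck with four shoes, wood rail with four square pockets along its -x edge (towards the robot). Origin: centre of its footprint on the bench; x away from the robot, y along the row. Pocket centres x -135, y -168, -56, 56, 168; each 70 x 70, 10 deep, floor 42 above the bench. Toe tips: x -83, same y (few mm off).
Not all that is in view belongs to the job. What is shaped like the jar_burgundy but green is not meant.

How it is judged (in metres and radians):
At the end, for the whole second after the job is handed in: Each black, burgundy, tan and white jar stands upright (0.1 rad), at rest and released, on the floor of the pocket at the toe of the shoe of its colour (13 mm of its centre along each rack axis, height within 4 mm); navy jar upright and shoes all within 20 mm of their starts (((y of shoe_black in the frame of finishing_rack between -0.198 and -0.138 m and y of jar_black in the frame of finishing_rack between -0.181 and -0.155 m) or (y of shoe_black in the frame of finishing_rack between -0.086 and -0.026 m and y of jar_black in the frame of finishing_rack between -0.069 and -0.043 m) or (y of shoe_black in the frame of finishing_rack between 0.026 and 0.086 m and y of jar_black in the frame of finishing_rack between 0.043 and 0.069 m) or (y of shoe_black in the frame of finishing_rack between 0.138 and 0.198 m and y of jar_black in the frame of finishing_rack between 0.155 and 0.181 m)) and x of jar_black in the frame of finishing_rack between -0.148 and -0.122 m and z of jar_black in the frame of finishing_rack between 0.038 and 0.046 m and angle between each of jar_black, jar_burgundy, jar_tan, jar_white, jar_navy's own z axis and vertical below 0.1 rad and linear speed of each of jar_black, jar_burgundy, jar_tan, jar_white below 0.02 m/s and contact force between the fingers and jar_black below 0.1 N and ((y of shoe_burgundy in the frame of finishing_rack between -0.198 and -0.138 m and y of jar_burgundy in the frame of finishing_rack between -0.181 and -0.155 m) or (y of shoe_burgundy in the frame of finishing_rack between -0.086 and -0.026 m and y of jar_burgundy in the frame of finishing_rack between -0.069 and -0.043 m) or (y of shoe_burgundy in the frame of finishing_rack between 0.026 and 0.086 m and y of jar_burgundy in the frame of finishing_rack between 0.043 and 0.069 m) or (y of shoe_burgundy in the frame of finishing_rack between 0.138 and 0.198 m and y of jar_burgundy in the frame of finishing_rack between 0.155 and 0.181 m)) and x of jar_burgundy in the frame of finishing_rack between -0.148 and -0.122 m and z of jar_burgundy in the frame of finishing_rack between 0.038 and 0.046 m and contact force between the fingers and jar_burgundy below 0.1 N and ((y of shoe_tan in the frame of finishing_rack between -0.198 and -0.138 m and y of jar_tan in the frame of finishing_rack between -0.181 and -0.155 m) or (y of shoe_tan in the frame of finishing_rack between -0.086 and -0.026 m and y of jar_tan in the frame of finishing_rack between -0.069 and -0.043 m) or (y of shoe_tan in the frame of finishing_rack between 0.026 and 0.086 m and y of jar_tan in the frame of finishing_rack between 0.043 and 0.069 m) or (y of shoe_tan in the frame of finishing_rack between 0.138 and 0.198 m and y of jar_tan in the frame of finishing_rack between 0.155 and 0.181 m)) and x of jar_tan in the frame of finishing_rack between -0.148 and -0.122 m and z of jar_tan in the frame of finishing_rack between 0.038 and 0.046 m and contact force between the fingers and jar_tan below 0.1 N and ((y of shoe_white in the frame of finishing_rack between -0.198 and -0.138 m and y of jar_white in the frame of finishing_rack between -0.181 and -0.155 m) or (y of shoe_white in the frame of finishing_rack between -0.086 and -0.026 m and y of jar_white in the frame of finishing_rack between -0.069 and -0.043 m) or (y of shoe_white in the frame of finishing_rack between 0.026 and 0.086 m and y of jar_white in the frame of finishing_rack between 0.043 and 0.069 m) or (y of shoe_white in the frame of finishing_rack between 0.138 and 0.198 m and y of jar_white in the frame of finishing_rack between 0.155 and 0.181 m)) and x of jar_white in the frame of finishing_rack between -0.148 and -0.122 m and z of jar_white in the frame of finishing_rack between 0.038 and 0.046 m and contact force between the fingers and jar_white below 0.1 N and distance of each of jar_navy, shoe_black, shoe_burgundy, shoe_tan, shoe_white from where it was at the start of the episode below 0.02 m); the robot touches nothing.
It fails at once if a jar tips over (leans more than about 35 degrees) (angle between any of jar_black, jar_burgundy, jar_tan, jar_white, jar_navy's own z axis and vertical above 0.6 rad).
It fails at once if a jar is dropped or thrown (moves faster than 0.7 m/s, a fall of about 25 mm, with no finger on it) ((linear speed of jar_black above 0.7 m/s and contact force between the fingers and jar_black below 0.02 N) or (linear speed of jar_burgundy above 0.7 m/s and contact force between the fingers and jar_burgundy below 0.02 N) or (linear speed of jar_tan above 0.7 m/s and contact force between the fingers and jar_tan below 0.02 N) or (linear speed of jar_white above 0.7 m/s and contact force between the fingers and jar_white below 0.02 N)).
It fails at once if a shoe is shifted by more than 20 mm (distance of any of shoe_black, shoe_burgundy, shoe_tan, shoe_white from where it was at the start of the episode above 0.02 m).
It fails at once if the navy jar is taken from its pocket (moved by more than 20 mm) (distance of jar_navy from where it was at the start of the episode above 0.02 m).
It also fails if it takes over 83 s, if anything falls off the work surface, if the arm or the gripper's body presses on something with over 40 N, if the wrist force passes 120 N, or if a joint passes its speed limit or range.

## Robot

A 6-joint arm with a two-finger parallel gripper is mounted at the origin on the work surface. World frame = base frame: x ahead of the robot, y to its left, z up, the work surface at z = 0. Lengths are in mm, angles in rad, forces in N, time in s.
With the tool pointing down it reaches from about 350 to 975 mm from the base axis. Payload 7.1 kg.
Tool frame: the origin (TCP) lies midway between the tips of the shut fingers; the grasp point (between the pads) lies 19 mm behind it; z points along the fingers, y is the line along which they close (so a half turn about z gives the same grasp; the last joint's range is limited). The gripper opens to 88 mm and grips with 3 to 60 N. Pads are 20 mm wide; open, the fingers measure 115 mm over their backs; the gripper's body (75 mm by 178 mm) begins 61 mm behind the grasp point.
Start: joints at [1.32, 0.423, 1.63, -0, 1.089, -0.019], TCP at [143.55, 608.275, 222.675] pointing down, gripper open.
Joint ranges: [-3, 3], [-0.9, 2.11], [0.09, 2.58], [-1.31, 4.45], [0.11, 2.69], [-2.54, 2.54]. Speed limits (rad/s): [2.39, 2.39, 3.01, 3.14, 3.14, 3.14].

## Interface

Orientations are given as a rotation vector (axis times angle).
In Python, from workcell import status, eyes, ticket gives the robot as it stands.
- The arm moves only by the tool jog_arm, called after "Request:" in YAML: its name, and indented under it one key for each argument. Schema: {"type":"object","properties":{"moves":{"type":"array","items":{"type":"number"},"minItems":6,"maxItems":30},"jaw":{"type":"number"},"only":{"type":"string"},"quiet":{"type":"boolean"},"lines":{"type":"string"}},"required":["moves"],"additionalProperties":false}. moves is one flat list of numbers that holds 1 to 5 rows one after another, with no inner brackets; each row has 6 numbers: dx, dy, dz in normalised numbers (1 is 600 mm), then a rotation vector rx, ry, rz in normalised numbers (1 is 4 rad); each row shifts and turns the commanded pose from where the row before left it, along the tool's axes as they then stand; what a row does not reach is not made up. A row lasts 1/12 s, in which the tool goes at most 41.7 mm and 0.125 rad, less where a joint would pass 70% of its speed; a pose out of reach is approached as far as the arm can. jaw is the finger opening in mm, set as the call begins (left out keeps the last). The fingers move at their own pace and stop on an object; the grip force is fixed at half the most. Time passes only in rows, so rows that do not move let the fingers close. The tool returns the time, the measured TCP pose, the force, the opening and the grip force at its end. only (a regular expression) keeps the lines of the reply that match it, lines (a string "A,B") keeps lines A to B, and quiet returns only ok. Input that does not fit is refused with a message, and nothing moves.
- status.get_obs(): the state, without advancing time (a new reading comes with each control period).
- eyes.get_image(name): name is "side" or "top"; returns a dict with "img" (420x560x3 uint8, red, green, blue), "range_z" (420x560 float32, mm along the optical axis (not along the pixel's ray), 0 where there is no reading), "fx", "fy", "cx", "cy" (pixels), "k1" (the pictures are not rectified: a ray, as slopes to the right and down, at radius r is drawn at 1 + k1 r^2 times it, then the intrinsics apply), "R" (3x3) and "t" (3): a world point X has camera coordinates R X + t. Camera axes: x right, y down, z forward; pixel columns grow to the right and rows downward; lengths in mm; the calibration is good to about 2 mm. A picture is of the moment at which its call begins.
- ticket.close_job(): hands the job in; it is judged then, once.
The state is a dict: "t": time; "qpos": joint angles; "qvel": joint speeds; "joint_torque": joint torques, N m; "ee_pos": TCP position; "orientation": TCP orientation; "ft_force": force on the tool from outside, world axes, zero at the start; "moment": the same for the moment, N m; "width": finger opening in mm; "grasp_force": force on a finger pad.
Only numpy, scipy, OpenCV 4.12 (cv2) and the standard library are available. Lean on these libraries where they do the work, as an engineer would, in place of code of your own. Each camera call takes 0.05 s, during which the arm holds its last target. There are 200 camera calls.

## Working session

There is one attempt and no reset: what is moved stays moved. The work goes in short steps, Python scripts to look and compute and a tool call to move; the robot and the scene stay as the last step left them, time stands still between calls to the robot, and variables do not carry over. Pictures are saved under pics/ and viewed, at most 14 in all, crops included, and the job is handed in when it is done.

```bash
mkdir -p pics
```

Run:
```python
from workcell import status, eyes
import cv2,numpy as np
o=status.get_obs();print({k:np.round(v,3).tolist() for k,v in o.items()})
for n in("side","top"):
    d=eyes.get_image(n);cv2.imwrite(f"pics/{n}0.png",d["img"][:,:,::-1]);np.savez(f"{n}0.npz",**d)
    print(n,d["fx"],d["fy"],d["cx"],d["cy"],d["k1"],np.round(d["R"],3).tolist(),np.round(d["t"],1).tolist())
```

```text
{'t': 0.0, 'qpos': [1.32, 0.424, 1.631, 0.0, 1.089, -0.019], 'qvel': [0.001, 0.0, 0.001, -0.0, 0.001, -0.001], 'joint_torque': [-0.001, -54.461, -27.366, 0.064, 0.023, -0.0], 'ee_pos': [143.413, 607.741, 221.894], 'orientation': [-0.363, -3.12, 0.002], 'ft_force': [0.854, -0.1, -0.033], 'moment': [0.063, -0.035, -0.015], 'grasp_force': 0.0, 'width': 88.01}
side 381.3614807886636 381.3614807886636 281.078476399769 210.82311284509734 -0.03862751926853047 [[0.984, -0.175, -0.022], [-0.119, -0.565, -0.817], [0.131, 0.807, -0.577]] [-522.0, 118.7, 897.8]
top 420.25910383489907 420.25910383489907 280.5083344623067 207.48420463969114 -0.08081221585260401 [[0.024, -1.0, -0.006], [-0.991, -0.023, -0.128], [0.128, 0.009, -0.992]] [-14.6, 546.6, 927.3]
```

View pics/top0.png

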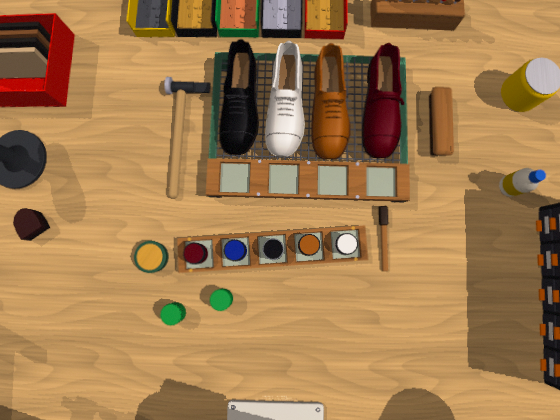

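View pics/side0.png

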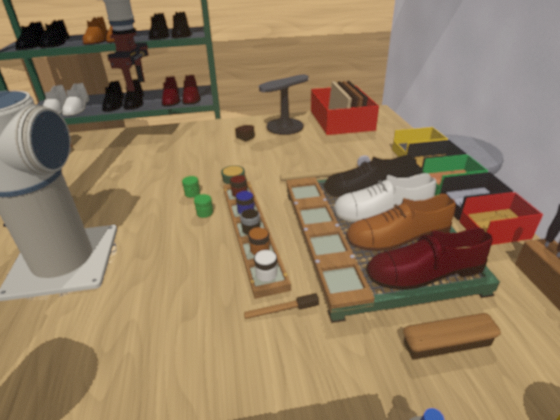

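The top view shows the jars from left to right as burgundy (196,253), navy (235,250), black (273,248), tan (309,244) and white (347,243). The pockets are black (234,177), white (284,178), tan (333,180) and burgundy (381,181), matching the shoes behind them. In the side view the jar row runs from (238,183) to (265,264), and the pocket floors from (304,193) to (343,281).

These could be mistaken for jars:
- Green jars at top (172,314) and (220,299): wrong colour.
- Yellow-orange tin at (151,257): not in the rack, and could pass for tan.
- Dark wine block at (30,224): not a jar.
- Navy jar at (235,250), against black at (273,248).

Chosen jars: the five in the plank, leaving out navy.

Create h.py:
```python
import cv2,numpy as np
def ray(d,uv):
    K=np.array([[d["fx"],0,d["cx"]],[0,d["fy"],d["cy"]],[0,0,1]],float)
    p=cv2.undistortPoints(np.float64(uv).reshape(-1,1,2),K,np.array([float(d["k1"]),0,0,0]))[:,0]
    return -d["R"].T@d["t"], np.c_[p,np.ones(len(p))]   # camera centre, camera-frame rays
def plane(d,uv,z):
    c,r=ray(d,uv);w=r@d["R"];return c+w*((z-c[2])/w[:,2])[:,None]
def tri(d1,u1,d2,u2):
    A=[];b=[]
    for d,u in((d1,u1),(d2,u2)):
        c,r=ray(d,[u]);w=(r@d["R"])[0];w/=np.linalg.norm(w);P=np.eye(3)-np.outer(w,w);A.append(P);b.append(P@c)
    s=np.linalg.lstsq(np.vstack(A),np.hstack(b),rcond=None)[0]
    return s,np.linalg.norm(np.vstack(A)@s-np.hstack(b))
def cloud(d):
    v,u=np.mgrid[0:420,0:560];c,r=ray(d,np.c_[u.ravel(),v.ravel()])
    z=d["range_z"].ravel();X=c+(r*z[:,None])@d["R"];X[z==0]=np.nan
    return X.reshape(420,560,3)
def blobs(m,lo):
    n,l,s,c=cv2.connectedComponentsWithStats(m.astype(np.uint8))
    return [(l==i,c[i],s[i,4]) for i in range(1,n) if s[i,4]>=lo]
```

Run:
```python
from h import *
D={n:dict(np.load(n+"0.npz")) for n in("top","side")}
for n,d in D.items():
    X=cloud(d);x,y,z=X[...,0],X[...,1],X[...,2]
    print(n,"bench z",np.nanmedian(z[(x>300)&(x<350)&(y>-300)&(y<0)]))
    m=(x>350)&(x<520)&(abs(y)<300)&(z>56)&(z<70)
    for b,c,a in blobs(m,60): print(" lid",c.round(1),a,np.nanmedian(X[b],0).round(1),np.median(d["img"][b],0), "plane62",plane(d,[c],62)[0].round(1))
    hsv=cv2.cvtColor(d["img"],cv2.COLOR_RGB2HSV)
    m=(hsv[...,1]<60)&(hsv[...,2]>110)&(z>30)&(z<52)&(x>450)&(abs(y)<300)
    m=cv2.morphologyEx(m.astype(np.uint8),cv2.MORPH_OPEN,np.ones((3,3)))
    for b,c,a in blobs(m,150):
        cn=cv2.minAreaRect(np.argwhere(b)[:,::-1].astype(np.float32))
        print(" pocket",c.round(1),a,np.nanmedian(X[b],0).round(1),"plane42",plane(d,[cn[0]],42)[0].round(1))
d=D["top"];cv2.imwrite("pics/crop1.png",cv2.resize(d["img"][150:330,130:420,::-1],None,fx=2.7,fy=2.7))
```

```text
top bench z -1.2369463123757782
 lid [346.6 243.5] 370 [ 466.7 -150.4   60.2] [241. 234. 228.] plane62 [ 466.7 -149.7   62. ]
 lid [308.9 244.3] 361 [463.4 -66.9  60.4] [163.  87.  23.] plane62 [463.  -66.6  62. ]
 lid [234.1 249.8] 367 [446.9  98.1  60.1] [ 19.  39. 141.] plane62 [447.   97.9  62. ]
 lid [272.6 248.5] 367 [451.5  12.8  60.3] [22. 20. 23.] plane62 [451.9  13.1  62. ]
 lid [193.5 253.1] 353 [437.7 187.8  60.1] [92.  9. 22.] plane62 [437.5 187.5  62. ]
 pocket [234.2 177.5] 777 [613.6 106.4  40.7] plane42 [613.  106.6  42. ]
 pocket [282.4 178.8] 739 [612.6  -4.3  40.8] plane42 [612.7  -4.8  42. ]
 pocket [331.5 180.1] 777 [ 611.9 -116.8   40.9] plane42 [ 612.1 -117.5   42. ]
 pocket [380.  181.5] 750 [ 611.7 -229.7   40.9] plane42 [ 611.3 -229.3   42. ]
side bench z 0.6103062359965179
 lid [238.1 179.5] 143 [441.8 180.7  63. ] [99. 53. 41.] plane62 [442.  182.8  62. ]
 lid [244.5 196.4] 177 [450.8  90.5  63. ] [ 64.  59. 118.] plane62 [451.2  92.3  62. ]
 lid [249.9 214.8] 208 [455.8   6.5  62.9] [69.  61.  58.5] plane62 [455.9   7.6  62. ]
 lid [258.7 234.1] 256 [467.4 -72.9  62.8] [147.  96.  48.] plane62 [467.4 -71.4  62. ]
 lid [265.5 258.2] 318 [ 471.2 -155.3   62.9] [206.5 202.  194. ] plane62 [ 471.1 -154.4   62. ]
 pocket [305.2 191.5] 250 [617.9 110.6  43.9] plane42 [619.3 113.3  42. ]
 pocket [315.5 215.4] 344 [618.   -4.1  43.9] plane42 [ 6.199e+02 -4.000e-01  4.200e+01]
 pocket [327.4 244.1] 484 [ 617.1 -116.1   43.8] plane42 [ 618.5 -114.    42. ]
 pocket [342.2 280. ] 700 [ 615.7 -229.7   43.6] plane42 [ 617.4 -227.3   42. ]
```

View pics/crop1.png

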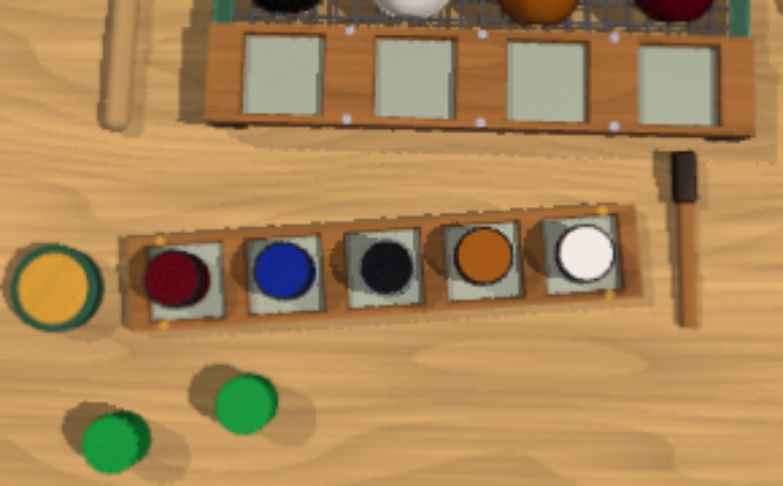

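The crop confirms the order burgundy, navy, black, tan, white, with the green jars and the yellow tin outside the plank. The two views put the lids at z≈61.6 and the pocket floors at z≈42.3, which agrees with the text.

Averaged over both views:

| Item | Jar (x, y) | Target pocket (x, y) |
|---|---|---|
| Burgundy | (439.5, 185.5) | (613.7, -231) |
| Black | (454, 11) | (615.5, 105) |
| Tan | (465, -69) | (614, -119) |
| White | (468.5, -152) | (615, -6.5) |

I'll turn the tool so its y axis lies along world x. The finger line is then perpendicular to the jar row. After that I move over the burgundy jar.

Careful with the scale: shifts go in shares of 600 mm and turns go in shares of 4 rad. That gives: 0.1216 rad / 4 = 0.0304.

Request:
jog_arm:
  moves: [0, 0, 0, 0, 0, 0.0304, 0, 0, 0, 0, 0, 0.0304, 0, 0, 0, 0, 0, 0.0304, 0, 0, 0, 0, 0, 0.0304, 0, 0, 0, 0, 0, 0.0304]
  jaw: 88

```text
t: 0.52
ee_pos: [143.4, 608.0, 222.2]
orientation: [1.289, 2.865, -0.001]
ft_force: [-0.4, -0.3, 0.4]
width: 87.4
grasp_force: 0.0
```

Request:
jog_arm:
  moves: [0, 0, 0, 0, 0, 0.0304, 0, 0, 0, 0, 0, 0.0304, 0, 0, 0, 0, 0, 0.0304, 0, 0, 0, 0, 0, 0.0304, 0, 0, 0, 0, 0, 0.0304]

```text
t: 0.93
ee_pos: [143.5, 608.0, 222.2]
orientation: [2.087, 2.347, -0.001]
ft_force: [-0.0, 0.7, -0.3]
width: 87.6
grasp_force: 0.0
```

Request:
jog_arm:
  moves: [0, 0, 0, 0, 0, 0.0304, -0.0542, 0.038, 0, 0, 0, 0, -0.0542, 0.038, 0, 0, 0, 0, -0.0542, 0.038, 0, 0, 0, 0, -0.0542, 0.038, 0, 0, 0, 0]

```text
t: 1.35
ee_pos: [235.2, 476.7, 222.2]
orientation: [2.219, 2.224, -0.001]
ft_force: [0.8, -0.2, 0.0]
width: 88.1
grasp_force: 0.0
```

Request:
jog_arm:
  moves: [-0.0542, 0.038, 0, 0, 0, 0, -0.0542, 0.038, 0, 0, 0, 0, -0.0542, 0.038, 0, 0, 0, 0, -0.0542, 0.038, 0, 0, 0, 0, -0.0542, 0.038, 0, 0, 0, 0]

```text
t: 1.77
ee_pos: [349.7, 314.2, 222.6]
orientation: [2.22, 2.223, -0.0]
ft_force: [0.3, 1.3, 0.1]
width: 88.0
grasp_force: 0.0
```

Request:
jog_arm:
  moves: [-0.0542, 0.038, 0, 0, 0, 0, -0.0542, 0.038, 0, 0, 0, 0, -0.0542, 0.038, 0, 0, 0, 0, -0.0542, 0.038, 0, 0, 0, 0, 0, 0, 0, 0, 0, 0]

```text
t: 2.18
ee_pos: [443.7, 181.6, 222.7]
orientation: [2.224, 2.216, 0.0]
ft_force: [-0.0, 0.3, -0.1]
width: 87.6
grasp_force: 0.0
```

Scaled: 36 mm / 600 = 0.06, -4 mm / 600 = -0.0067.

Request:
jog_arm:
  moves: [0.0067, -0.0067, 0.06, 0, 0, 0, 0, 0, 0.06, 0, 0, 0, 0, 0, 0.06, 0, 0, 0, 0, 0, 0, 0, 0, 0, 0, 0, 0, 0, 0, 0]

```text
t: 2.6
ee_pos: [435.0, 189.9, 113.5]
orientation: [-2.218, -2.222, 0.007]
ft_force: [1.1, 0.6, -0.0]
width: 87.8
grasp_force: 0.0
```

Run:
```python
from workcell import eyes
import cv2
for n in("side","top"):
    d=eyes.get_image(n);cv2.imwrite(f"pics/{n}1.png",d["img"][:,:,::-1])
s=cv2.imread("pics/side1.png")[100:330,120:400];t=cv2.imread("pics/top1.png")[150:380,90:370]
cv2.imwrite("pics/c1.png",cv2.resize(cv2.hconcat([s,t]),None,fx=1.42,fy=1.42))
```

```text
(no output)
```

View pics/c1.png

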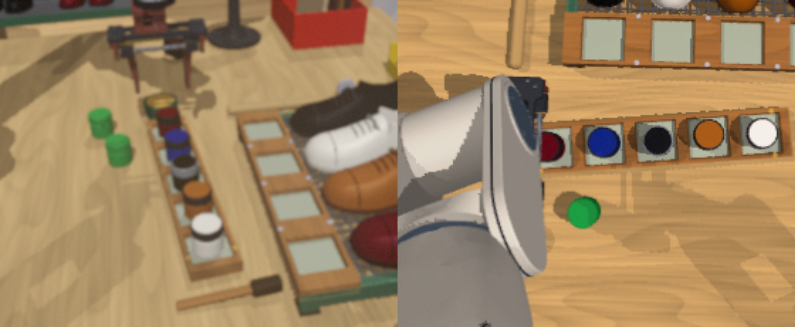

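The fingers straddle the burgundy jar, which sits between them in the side view at about (168,115). The earlier reading was a transient overshoot, so I undo that correction, descend and grip.

Scaled: 30 mm / 600 = 0.05, 25 mm / 600 = 0.0417.

Request:
jog_arm:
  moves: [-0.0067, 0.0067, 0.0333, 0, 0, 0, 0, 0, 0.05, 0, 0, 0, 0, 0, 0.0417, 0, 0, 0, 0, 0, 0.0167, 0, 0, 0, 0, 0, 0, 0, 0, 0]

```text
t: 3.12
ee_pos: [440.5, 186.4, 29.7]
orientation: [-2.219, -2.223, 0.001]
ft_force: [-0.5, 0.3, 0.6]
width: 87.8
grasp_force: 0.0
```

Request:
jog_arm:
  moves: [0, 0, 0, 0, 0, 0, 0, 0, 0, 0, 0, 0, 0, 0, 0, 0, 0, 0, 0, 0, 0, 0, 0, 0, 0, 0, 0, 0, 0, 0]
  jaw: 40

```text
t: 3.53
ee_pos: [441.1, 186.4, 30.6]
orientation: [2.219, 2.223, 0.002]
ft_force: [1.2, 0.2, -0.3]
width: 58.0
grasp_force: 0.0
```

Request:
jog_arm:
  moves: [0, 0, 0, 0, 0, 0, 0, 0, 0, 0, 0, 0, 0, 0, -0.0133, 0, 0, 0, 0, 0, -0.0333, 0, 0, 0, 0, 0, 0, 0, 0, 0]

```text
t: 3.95
ee_pos: [441.8, 186.7, 60.0]
orientation: [2.219, 2.222, 0.004]
ft_force: [1.2, 0.6, -1.1]
width: 47.6
grasp_force: 30.0
```

Scaled: -34 mm / 600 = -0.0567, -25 mm / 600 = -0.0417.

Request:
jog_arm:
  moves: [0, 0, -0.0417, 0, 0, 0, 0, 0, -0.0417, 0, 0, 0, -0.0333, 0.0133, 0, 0, 0, 0, -0.0567, 0.0233, 0, 0, 0, 0, -0.0567, 0.0233, 0, 0, 0, 0]

```text
t: 4.37
ee_pos: [477.1, 97.9, 108.2]
orientation: [2.216, 2.226, 0.002]
ft_force: [1.0, 0.6, -0.8]
width: 47.7
grasp_force: 30.0
```

Request:
jog_arm:
  moves: [-0.0567, 0.0233, 0, 0, 0, 0, -0.0567, 0.0233, 0, 0, 0, 0, -0.0567, 0.0233, 0, 0, 0, 0, -0.0567, 0.0233, 0, 0, 0, 0, -0.0567, 0.0233, 0, 0, 0, 0]

```text
t: 4.78
ee_pos: [547.1, -73.5, 107.5]
orientation: [-2.22, -2.223, 0.0]
ft_force: [0.2, -0.1, -1.7]
width: 47.2
grasp_force: 30.0
```

Request:
jog_arm:
  moves: [-0.0567, 0.0233, 0, 0, 0, 0, -0.0567, 0.0233, 0, 0, 0, 0, -0.0567, 0.0233, 0, 0, 0, 0, -0.0567, 0.0233, 0, 0, 0, 0, -0.0333, 0.0133, 0, 0, 0, 0]

```text
t: 5.2
ee_pos: [612.2, -231.2, 107.5]
orientation: [2.221, 2.22, 0.0]
ft_force: [0.5, -0.0, -0.7]
width: 47.6
grasp_force: 30.0
```

Request:
jog_arm:
  moves: [0, 0, 0, 0, 0, 0, 0, 0, 0, 0, 0, 0, 0, 0, 0, 0, 0, 0, 0, 0, 0, 0, 0, 0]

```text
t: 5.53
ee_pos: [610.4, -226.3, 107.3]
orientation: [-2.218, -2.223, 0.001]
ft_force: [0.0, 1.3, -1.3]
width: 47.6
grasp_force: 30.0
```

Scaled: 15 mm / 600 = 0.025, 10 mm / 600 = 0.0167.

Request:
jog_arm:
  moves: [-0.0067, 0.005, 0.025, 0, 0, 0, 0, 0, 0.025, 0, 0, 0, 0, 0, 0.0167, 0, 0, 0, 0, 0, 0.005, 0, 0, 0, 0, 0, 0, 0, 0, 0]

```text
t: 5.95
ee_pos: [613.3, -230.5, 63.7]
orientation: [-2.217, -2.223, 0.001]
ft_force: [-0.4, -0.0, -0.7]
width: 47.4
grasp_force: 30.0
```

Request:
jog_arm:
  moves: [0, 0, 0.0033, 0, 0, 0, 0, 0, 0.0017, 0, 0, 0, 0, 0, 0, 0, 0, 0, 0, 0, 0, 0, 0, 0]

```text
t: 6.28
ee_pos: [614.4, -231.6, 62.2]
orientation: [2.219, 2.222, 0.001]
ft_force: [-0.3, 0.1, -1.0]
width: 47.6
grasp_force: 30.0
```

Run:
```python
from workcell import eyes
import cv2
for n in("side","top"):
    d=eyes.get_image(n);cv2.imwrite(f"pics/{n}2.png",d["img"][:,:,::-1])
s=cv2.imread("pics/side2.png")[170:340,250:430];t=cv2.imread("pics/top2.png")[110:280,300:480]
cv2.imwrite("pics/c2.png",cv2.resize(cv2.hconcat([s,t]),None,fx=2.2,fy=2.2))
```

```text
(no output)
```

View pics/c2.png

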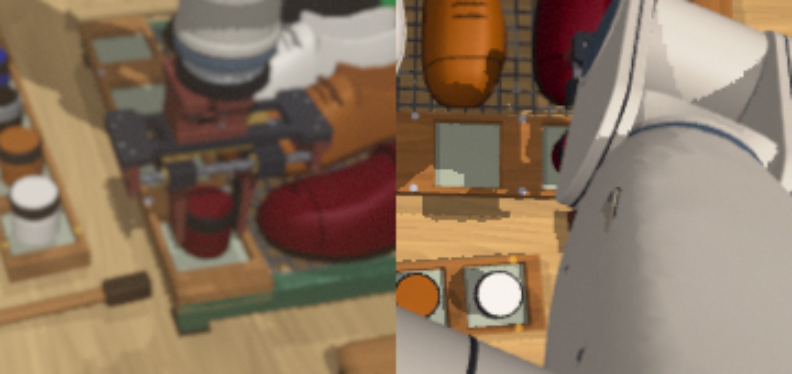

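The jar hangs upright, centred in the pocket and just above its floor (crop left, about 207,222), with the finger clear of the toe. I lower it in small steps until it touches.

Scaled: 1 mm / 600 = 0.0017.

Request:
jog_arm:
  moves: [0, 0, 0.0017, 0, 0, 0, 0, 0, 0.0017, 0, 0, 0, 0, 0, 0, 0, 0, 0, 0, 0, 0, 0, 0, 0]

```text
t: 6.72
ee_pos: [614.3, -231.7, 60.1]
orientation: [2.22, 2.223, 0.0]
ft_force: [-1.4, -0.1, 3.1]
width: 47.6
grasp_force: 30.0
```

Request:
jog_arm:
  moves: [0, 0, 0.0017, 0, 0, 0, 0, 0, 0, 0, 0, 0, 0, 0, 0, 0, 0, 0]

```text
t: 6.97
ee_pos: [614.3, -231.7, 60.1]
orientation: [2.22, 2.223, 0.0]
ft_force: [-4.5, 1.3, 12.0]
width: 47.6
grasp_force: 30.0
```

Scaled: -1 mm / 600 = -0.0017.

Request:
jog_arm:
  moves: [0, 0, -0.0017, 0, 0, 0, 0, 0, 0, 0, 0, 0, 0, 0, 0, 0, 0, 0, 0, 0, 0, 0, 0, 0, 0, 0, 0, 0, 0, 0]
  jaw: 62

```text
t: 7.38
ee_pos: [614.0, -231.5, 59.3]
orientation: [-2.22, -2.223, 0.0]
ft_force: [0.2, 0.4, -0.7]
width: 62.1
grasp_force: 0.0
```

Request:
jog_arm:
  moves: [0, 0, -0.0083, 0, 0, 0, 0, 0, -0.025, 0, 0, 0, 0, 0, -0.0417, 0, 0, 0, 0, 0, -0.0417, 0, 0, 0, 0, 0, 0, 0, 0, 0]

```text
t: 7.8
ee_pos: [617.4, -232.8, 136.0]
orientation: [2.214, 2.217, 0.005]
ft_force: [0.8, 0.0, 1.4]
width: 62.2
grasp_force: 0.0
```

Request:
jog_arm:
  moves: [0.0167, -0.03, 0, 0, 0, 0, 0.0333, -0.06, 0, 0, 0, 0, 0.0333, -0.06, 0, 0, 0, 0, 0.0333, -0.06, 0, 0, 0, 0, 0.0167, -0.0333, 0, 0, 0, 0]
  jaw: 88

```text
t: 8.22
ee_pos: [463.5, -149.6, 129.6]
orientation: [-2.217, -2.221, 0.002]
ft_force: [-0.7, -0.6, -0.9]
width: 87.4
grasp_force: 0.0
```

Request:
jog_arm:
  moves: [0, 0, 0, 0, 0, 0, 0, 0, 0, 0, 0, 0, 0, 0, 0, 0, 0, 0, 0, 0, 0, 0, 0, 0]

```text
t: 8.55
ee_pos: [469.7, -152.5, 130.2]
orientation: [2.219, 2.221, 0.001]
ft_force: [-0.3, -0.9, -0.2]
width: 87.8
grasp_force: 0.0
```

Run:
```python
from workcell import eyes
import cv2
for n in("side","top"):
    d=eyes.get_image(n);cv2.imwrite(f"pics/{n}3.png",d["img"][:,:,::-1])
s=cv2.imread("pics/side3.png")[170:340,200:400];t=cv2.imread("pics/top3.png")[130:300,250:450]
cv2.imwrite("pics/c3.png",cv2.resize(cv2.hconcat([s,t]),None,fx=1.9,fy=1.9))
```

```text
(no output)
```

View pics/c3.png

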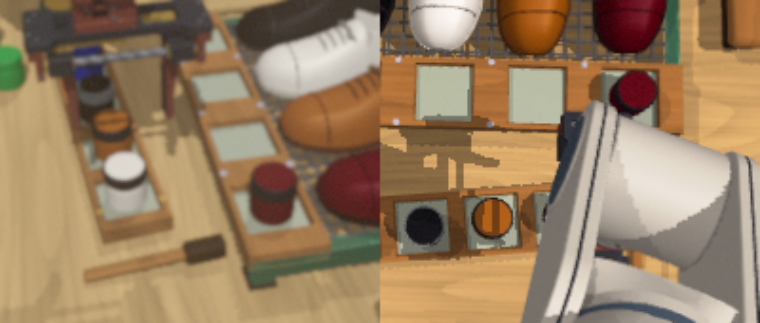

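The burgundy jar stands upright in its pocket at the burgundy shoe's toe (crop about 632,92), and the gripper is above the white jar. Next I pick the white jar and carry it to its pocket.

Scaled: 30 mm / 600 = 0.05, 20 mm / 600 = 0.0333.

Request:
jog_arm:
  moves: [0, 0, 0.0333, 0, 0, 0, 0, 0, 0.05, 0, 0, 0, 0, 0, 0.05, 0, 0, 0, 0, 0, 0.025, 0, 0, 0, 0, 0, 0.0083, 0, 0, 0]

```text
t: 9.07
ee_pos: [466.9, -151.5, 27.0]
orientation: [-2.218, -2.22, 0.003]
ft_force: [0.5, 0.0, 1.4]
width: 88.1
grasp_force: 0.0
```

Request:
jog_arm:
  moves: [0, 0, 0, 0, 0, 0, 0, 0, 0, 0, 0, 0, 0, 0, 0, 0, 0, 0, 0, 0, 0, 0, 0, 0, 0, 0, 0, 0, 0, 0]
  jaw: 40

```text
t: 9.48
ee_pos: [468.8, -152.1, 30.7]
orientation: [2.219, 2.222, 0.001]
ft_force: [0.2, -0.5, -0.9]
width: 58.1
grasp_force: 0.0
```

Request:
jog_arm:
  moves: [0, 0, 0, 0, 0, 0, 0, 0, 0, 0, 0, 0, 0, 0, -0.0133, 0, 0, 0, 0, 0, -0.0333, 0, 0, 0, 0, 0, -0.05, 0, 0, 0]

```text
t: 9.9
ee_pos: [466.1, -151.1, 86.9]
orientation: [-2.217, -2.22, 0.003]
ft_force: [0.0, -0.6, -0.6]
width: 47.5
grasp_force: 30.0
```

Request:
jog_arm:
  moves: [0, 0, -0.0333, 0, 0, 0, 0.025, 0.025, 0, 0, 0, 0, 0.0383, 0.0383, 0, 0, 0, 0, 0.0383, 0.0383, 0, 0, 0, 0, 0.0383, 0.0383, 0, 0, 0, 0]

```text
t: 10.32
ee_pos: [552.6, -66.8, 108.6]
orientation: [2.221, 2.222, 0.0]
ft_force: [0.5, -0.9, -1.6]
width: 47.8
grasp_force: 30.0
```

Request:
jog_arm:
  moves: [0.0383, 0.0383, 0, 0, 0, 0, 0.0383, 0.0383, 0, 0, 0, 0, 0.025, 0.025, 0, 0, 0, 0, 0, 0, 0, 0, 0, 0, 0, 0, 0, 0, 0, 0]

```text
t: 10.73
ee_pos: [612.9, -5.7, 107.8]
orientation: [-2.218, -2.225, 0.0]
ft_force: [-0.8, -0.5, -2.0]
width: 47.5
grasp_force: 30.0
```

Request:
jog_arm:
  moves: [0, 0, 0, 0, 0, 0, 0, 0, 0, 0, 0, 0, 0, 0, 0, 0, 0, 0]

```text
t: 10.98
ee_pos: [611.9, -7.4, 107.7]
orientation: [-2.221, -2.221, 0.001]
ft_force: [-0.5, 0.2, -1.2]
width: 47.6
grasp_force: 30.0
```

Scaled: 15 mm / 600 = 0.025, 10 mm / 600 = 0.0167.

Request:
jog_arm:
  moves: [0, 0.0033, 0.025, 0, 0, 0, 0, 0, 0.025, 0, 0, 0, 0, 0, 0.0167, 0, 0, 0, 0, 0, 0.0067, 0, 0, 0, 0, 0, 0, 0, 0, 0]

```text
t: 11.4
ee_pos: [613.6, -6.8, 61.9]
orientation: [-2.219, -2.221, 0.003]
ft_force: [0.2, 0.4, -1.0]
width: 47.8
grasp_force: 30.0
```

Request:
jog_arm:
  moves: [0, 0, 0.0017, 0, 0, 0, 0, 0, 0.0017, 0, 0, 0, 0, 0, 0, 0, 0, 0, 0, 0, 0, 0, 0, 0]

```text
t: 11.73
ee_pos: [615.2, -6.6, 62.2]
orientation: [2.219, 2.223, 0.001]
ft_force: [-0.0, 0.3, -0.9]
width: 47.6
grasp_force: 30.0
```

Request:
jog_arm:
  moves: [0, 0, 0.0017, 0, 0, 0, 0, 0, 0, 0, 0, 0, 0, 0, 0, 0, 0, 0]

```text
t: 11.98
ee_pos: [614.9, -6.5, 60.8]
orientation: [2.22, 2.223, 0.0]
ft_force: [-1.2, -0.5, -1.4]
width: 47.9
grasp_force: 30.0
```

Scaled: 1 mm / 600 = 0.0017.

Request:
jog_arm:
  moves: [0, 0, 0.0017, 0, 0, 0, 0, 0, 0, 0, 0, 0, 0, 0, 0, 0, 0, 0]

```text
t: 12.23
ee_pos: [615.0, -6.5, 60.4]
orientation: [2.22, 2.223, 0.0]
ft_force: [-2.5, 0.4, 4.9]
width: 47.9
grasp_force: 30.0
```

The white jar is down, with contact felt. I release it, lift and go to the tan jar.

Request:
jog_arm:
  moves: [0, 0, 0, 0, 0, 0, 0, 0, 0, 0, 0, 0, 0, 0, 0, 0, 0, 0, 0, 0, 0, 0, 0, 0, 0, 0, 0, 0, 0, 0]
  jaw: 62

```text
t: 12.65
ee_pos: [614.8, -6.6, 59.6]
orientation: [-2.22, -2.223, 0.0]
ft_force: [1.0, -0.2, -0.0]
width: 62.0
grasp_force: 0.0
```

Request:
jog_arm:
  moves: [0, 0, -0.0083, 0, 0, 0, 0, 0, -0.025, 0, 0, 0, 0, 0, -0.0417, 0, 0, 0, 0, 0, -0.0417, 0, 0, 0, 0, 0, 0, 0, 0, 0]

```text
t: 13.07
ee_pos: [617.8, -6.6, 134.6]
orientation: [2.216, 2.219, 0.008]
ft_force: [1.5, 0.6, 0.4]
width: 61.9
grasp_force: 0.0
```

Request:
jog_arm:
  moves: [-0.0133, -0.0317, 0, 0, 0, 0, -0.025, -0.06, 0, 0, 0, 0, -0.025, -0.06, 0, 0, 0, 0, -0.025, -0.06, 0, 0, 0, 0, -0.0158, -0.0383, 0, 0, 0, 0]
  jaw: 88

```text
t: 13.48
ee_pos: [460.9, -69.7, 129.1]
orientation: [-2.218, -2.221, 0.003]
ft_force: [-0.1, 0.1, -0.0]
width: 87.7
grasp_force: 0.0
```

Request:
jog_arm:
  moves: [0, 0, 0, 0, 0, 0, 0, 0, 0, 0, 0, 0, 0, 0, 0, 0, 0, 0, 0, 0, 0, 0, 0, 0]

```text
t: 13.82
ee_pos: [466.5, -69.1, 129.9]
orientation: [2.218, 2.223, 0.002]
ft_force: [-0.1, -0.7, -0.4]
width: 87.8
grasp_force: 0.0
```

Run:
```python
from workcell import eyes
import cv2
for n in("side","top"):
    d=eyes.get_image(n);cv2.imwrite(f"pics/{n}4.png",d["img"][:,:,::-1])
s=cv2.imread("pics/side4.png")[150:320,200:400];t=cv2.imread("pics/top4.png")[130:300,200:400]
cv2.imwrite("pics/c4.png",cv2.resize(cv2.hconcat([s,t]),None,fx=1.9,fy=1.9))
```

```text
(no output)
```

View pics/c4.png

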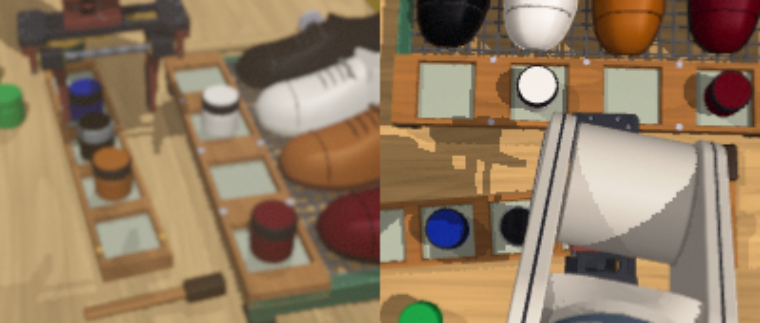

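White (crop about 537,87) and burgundy (728,92) both stand upright in their pockets. The gripper is above the tan jar, so I pick and carry it.

Scaled: 30 mm / 600 = 0.05, 20 mm / 600 = 0.0333.

Request:
jog_arm:
  moves: [0, 0, 0.0333, 0, 0, 0, 0, 0, 0.05, 0, 0, 0, 0, 0, 0.05, 0, 0, 0, 0, 0, 0.025, 0, 0, 0, 0, 0, 0.0083, 0, 0, 0]

```text
t: 14.33
ee_pos: [463.9, -68.7, 27.1]
orientation: [-2.217, -2.221, 0.004]
ft_force: [-0.2, 0.9, -0.3]
width: 87.9
grasp_force: 0.0
```

Request:
jog_arm:
  moves: [0, 0, 0, 0, 0, 0, 0, 0, 0, 0, 0, 0, 0, 0, 0, 0, 0, 0, 0, 0, 0, 0, 0, 0, 0, 0, 0, 0, 0, 0]
  jaw: 40

```text
t: 14.75
ee_pos: [465.7, -69.4, 30.7]
orientation: [2.219, 2.222, 0.002]
ft_force: [0.2, -0.1, -0.4]
width: 57.8
grasp_force: 0.0
```

Request:
jog_arm:
  moves: [0, 0, 0, 0, 0, 0, 0, 0, 0, 0, 0, 0, 0, 0, -0.0133, 0, 0, 0, 0, 0, -0.0333, 0, 0, 0, 0, 0, -0.05, 0, 0, 0]

```text
t: 15.17
ee_pos: [462.9, -69.0, 86.9]
orientation: [-2.217, -2.22, 0.005]
ft_force: [-0.1, -0.0, -0.9]
width: 47.7
grasp_force: 30.0
```

Request:
jog_arm:
  moves: [0, 0, -0.0333, 0, 0, 0, -0.01, 0.03, 0, 0, 0, 0, -0.0167, 0.05, 0, 0, 0, 0, -0.0167, 0.05, 0, 0, 0, 0, -0.0167, 0.05, 0, 0, 0, 0]

```text
t: 15.58
ee_pos: [573.9, -105.5, 108.6]
orientation: [2.22, 2.223, 0.0]
ft_force: [-0.0, -0.3, -2.3]
width: 47.3
grasp_force: 30.0
```

Request:
jog_arm:
  moves: [-0.0167, 0.05, 0, 0, 0, 0, -0.0067, 0.0183, 0, 0, 0, 0, 0, 0, 0, 0, 0, 0, 0, 0, 0, 0, 0, 0, 0, 0, 0, 0, 0, 0]

```text
t: 16.0
ee_pos: [612.3, -118.6, 107.4]
orientation: [-2.219, -2.222, 0.002]
ft_force: [0.9, 0.7, -0.7]
width: 47.3
grasp_force: 30.0
```

Request:
jog_arm:
  moves: [0, 0, 0, 0, 0, 0, 0, 0, 0, 0, 0, 0, 0, 0, 0, 0, 0, 0]

```text
t: 16.25
ee_pos: [613.3, -118.8, 107.8]
orientation: [-2.219, -2.223, 0.0]
ft_force: [0.0, -0.2, -0.7]
width: 47.8
grasp_force: 30.0
```

Scaled: 15 mm / 600 = 0.025, 10 mm / 600 = 0.0167.

Request:
jog_arm:
  moves: [0, 0.0017, 0.025, 0, 0, 0, 0, 0, 0.025, 0, 0, 0, 0, 0, 0.0167, 0, 0, 0, 0, 0, 0.0067, 0, 0, 0, 0, 0, 0, 0, 0, 0]

```text
t: 16.67
ee_pos: [614.0, -118.8, 62.6]
orientation: [-2.218, -2.222, 0.002]
ft_force: [0.7, 0.1, -1.7]
width: 47.7
grasp_force: 30.0
```

Request:
jog_arm:
  moves: [0, 0, 0.0017, 0, 0, 0, 0, 0, 0.0017, 0, 0, 0, 0, 0, 0, 0, 0, 0, 0, 0, 0, 0, 0, 0]

```text
t: 17.0
ee_pos: [615.3, -119.1, 62.2]
orientation: [2.219, 2.222, 0.001]
ft_force: [-0.8, -1.3, -1.4]
width: 47.6
grasp_force: 30.0
```

Request:
jog_arm:
  moves: [0, 0, 0.0017, 0, 0, 0, 0, 0, 0, 0, 0, 0, 0, 0, 0, 0, 0, 0]

```text
t: 17.25
ee_pos: [615.0, -119.1, 60.8]
orientation: [2.22, 2.223, 0.0]
ft_force: [-0.3, -0.8, -0.2]
width: 47.4
grasp_force: 30.0
```

Request:
jog_arm:
  moves: [0, 0, 0.0017, 0, 0, 0, 0, 0, 0, 0, 0, 0, 0, 0, 0, 0, 0, 0]

```text
t: 17.5
ee_pos: [615.1, -119.1, 60.3]
orientation: [2.22, 2.223, 0.0]
ft_force: [-2.3, -1.4, 5.1]
width: 47.7
grasp_force: 30.0
```

Tan is down, with contact felt. I release it, lift and go to the black jar.

Request:
jog_arm:
  moves: [0, 0, 0, 0, 0, 0, 0, 0, 0, 0, 0, 0, 0, 0, 0, 0, 0, 0, 0, 0, 0, 0, 0, 0, 0, 0, 0, 0, 0, 0]
  jaw: 62

```text
t: 17.92
ee_pos: [615.0, -119.1, 59.5]
orientation: [-2.22, -2.223, 0.0]
ft_force: [0.1, -0.2, -0.2]
width: 61.9
grasp_force: 0.0
```

Request:
jog_arm:
  moves: [0, 0, -0.0083, 0, 0, 0, 0, 0, -0.025, 0, 0, 0, 0, 0, -0.0417, 0, 0, 0, 0, 0, -0.0417, 0, 0, 0, 0, 0, 0, 0, 0, 0]

```text
t: 18.33
ee_pos: [618.0, -119.7, 134.7]
orientation: [2.215, 2.218, 0.007]
ft_force: [2.0, -0.4, -0.1]
width: 61.9
grasp_force: 0.0
```

Request:
jog_arm:
  moves: [0.0217, -0.0267, 0, 0, 0, 0, 0.0383, -0.0467, 0, 0, 0, 0, 0.0383, -0.0467, 0, 0, 0, 0, 0.0383, -0.0467, 0, 0, 0, 0, 0.0383, -0.0467, 0, 0, 0, 0]
  jaw: 88

```text
t: 18.75
ee_pos: [485.2, -13.5, 129.5]
orientation: [-2.22, -2.222, 0.0]
ft_force: [0.7, 0.4, 0.6]
width: 87.2
grasp_force: 0.0
```

Request:
jog_arm:
  moves: [0.025, -0.0333, 0, 0, 0, 0, 0.0167, -0.0217, 0, 0, 0, 0, 0, 0, 0, 0, 0, 0, 0, 0, 0, 0, 0, 0, 0, 0, 0, 0, 0, 0]

```text
t: 19.17
ee_pos: [455.0, 10.4, 129.9]
orientation: [2.219, 2.222, 0.002]
ft_force: [-0.1, 0.8, -1.6]
width: 87.8
grasp_force: 0.0
```

Request:
jog_arm:
  moves: [0, 0, 0, 0, 0, 0, 0, 0, 0, 0, 0, 0]

```text
t: 19.33
ee_pos: [454.8, 10.2, 129.7]
orientation: [2.221, 2.222, 0.001]
ft_force: [0.2, -0.8, 0.1]
width: 88.0
grasp_force: 0.0
```

Run:
```python
from workcell import eyes
import cv2
for n in("side","top"):
    d=eyes.get_image(n);cv2.imwrite(f"pics/{n}5.png",d["img"][:,:,::-1])
s=cv2.imread("pics/side5.png")[150:320,200:400];t=cv2.imread("pics/top5.png")[130:300,200:400]
cv2.imwrite("pics/c5.png",cv2.resize(cv2.hconcat([s,t]),None,fx=1.9,fy=1.9))
```

```text
(no output)
```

View pics/c5.png

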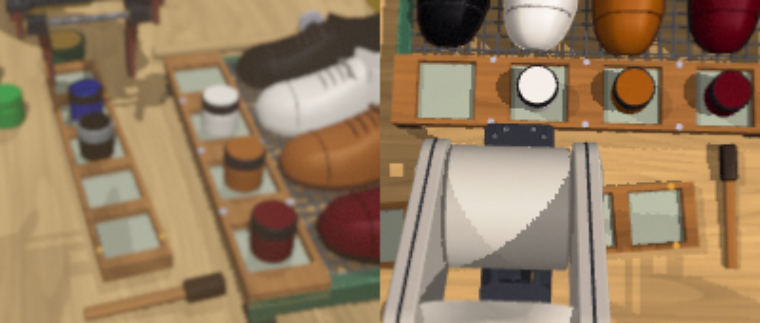

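White, tan and burgundy are all upright in their pockets (crop about 537,87; 633,90; 728,92). The black jar is under the gripper with navy next to it, untouched. I pick and carry black.

Scaled: 30 mm / 600 = 0.05, 20 mm / 600 = 0.0333.

Request:
jog_arm:
  moves: [0, 0, 0.0333, 0, 0, 0, 0, 0, 0.05, 0, 0, 0, 0, 0, 0.05, 0, 0, 0, 0, 0, 0.025, 0, 0, 0, 0, 0, 0.0083, 0, 0, 0]

```text
t: 19.85
ee_pos: [452.4, 10.4, 27.3]
orientation: [-2.218, -2.22, 0.005]
ft_force: [-0.7, 0.2, -0.1]
width: 88.2
grasp_force: 0.0
```

Request:
jog_arm:
  moves: [0, 0, 0, 0, 0, 0, 0, 0, 0, 0, 0, 0, 0, 0, 0, 0, 0, 0, 0, 0, 0, 0, 0, 0, 0, 0, 0, 0, 0, 0]
  jaw: 40

```text
t: 20.27
ee_pos: [454.6, 10.7, 30.7]
orientation: [2.219, 2.222, 0.002]
ft_force: [-0.0, 0.1, 0.1]
width: 57.6
grasp_force: 0.0
```

Request:
jog_arm:
  moves: [0, 0, 0, 0, 0, 0, 0, 0, 0, 0, 0, 0, 0, 0, -0.0133, 0, 0, 0, 0, 0, -0.0333, 0, 0, 0, 0, 0, -0.05, 0, 0, 0]

```text
t: 20.68
ee_pos: [451.9, 10.7, 87.1]
orientation: [-2.217, -2.221, 0.005]
ft_force: [0.1, 1.0, -1.3]
width: 47.6
grasp_force: 30.0
```

Request:
jog_arm:
  moves: [0, 0, -0.0333, 0, 0, 0, 0.0167, 0.0283, 0, 0, 0, 0, 0.0267, 0.045, 0, 0, 0, 0, 0.0283, 0.0483, 0, 0, 0, 0, 0.0283, 0.0483, 0, 0, 0, 0]

```text
t: 21.1
ee_pos: [556.6, 71.5, 108.7]
orientation: [2.22, 2.222, 0.001]
ft_force: [0.3, -0.5, -0.4]
width: 47.1
grasp_force: 30.0
```

Request:
jog_arm:
  moves: [0.0283, 0.0483, 0, 0, 0, 0, 0.0183, 0.0317, 0, 0, 0, 0, 0.01, 0.0167, 0, 0, 0, 0, 0, 0, 0, 0, 0, 0, 0, 0, 0, 0, 0, 0]

```text
t: 21.52
ee_pos: [613.1, 105.0, 107.6]
orientation: [-2.219, -2.223, 0.001]
ft_force: [-0.8, -0.7, -0.8]
width: 47.9
grasp_force: 30.0
```

Request:
jog_arm:
  moves: [0, 0, 0, 0, 0, 0, 0, 0, 0, 0, 0, 0, 0, 0, 0, 0, 0, 0]

```text
t: 21.77
ee_pos: [612.7, 104.3, 107.8]
orientation: [-2.22, -2.222, 0.001]
ft_force: [0.0, 0.0, -1.4]
width: 47.5
grasp_force: 30.0
```

Scaled: 15 mm / 600 = 0.025, 10 mm / 600 = 0.0167.

Request:
jog_arm:
  moves: [0, 0.0033, 0.025, 0, 0, 0, 0, 0, 0.025, 0, 0, 0, 0, 0, 0.0167, 0, 0, 0, 0, 0, 0.0067, 0, 0, 0, 0, 0, 0, 0, 0, 0]

```text
t: 22.18
ee_pos: [614.5, 104.6, 61.9]
orientation: [-2.219, -2.222, 0.004]
ft_force: [0.6, 0.2, -0.3]
width: 47.4
grasp_force: 30.0
```

Request:
jog_arm:
  moves: [0, 0, 0.0017, 0, 0, 0, 0, 0, 0.0017, 0, 0, 0, 0, 0, 0, 0, 0, 0, 0, 0, 0, 0, 0, 0]

```text
t: 22.52
ee_pos: [616.0, 105.0, 62.2]
orientation: [2.219, 2.223, 0.001]
ft_force: [-0.0, 0.9, -1.2]
width: 47.5
grasp_force: 30.0
```

Request:
jog_arm:
  moves: [0, 0, 0.0017, 0, 0, 0, 0, 0, 0, 0, 0, 0, 0, 0, 0, 0, 0, 0]

```text
t: 22.77
ee_pos: [615.7, 105.0, 60.8]
orientation: [2.22, 2.223, 0.0]
ft_force: [0.1, -0.2, -0.5]
width: 47.5
grasp_force: 30.0
```

Request:
jog_arm:
  moves: [0, 0, 0.0017, 0, 0, 0, 0, 0, 0, 0, 0, 0, 0, 0, 0, 0, 0, 0]

```text
t: 23.02
ee_pos: [615.8, 105.0, 60.3]
orientation: [2.22, 2.223, 0.001]
ft_force: [-1.5, -0.5, 4.9]
width: 47.5
grasp_force: 30.0
```

Request:
jog_arm:
  moves: [0, 0, 0, 0, 0, 0, 0, 0, 0, 0, 0, 0, 0, 0, 0, 0, 0, 0, 0, 0, 0, 0, 0, 0, 0, 0, 0, 0, 0, 0]
  jaw: 62

```text
t: 23.43
ee_pos: [615.6, 104.9, 59.5]
orientation: [-2.22, -2.223, 0.0]
ft_force: [-1.2, 0.3, -0.2]
width: 62.4
grasp_force: 0.0
```

Request:
jog_arm:
  moves: [0, 0, -0.0083, 0, 0, 0, 0, 0, -0.025, 0, 0, 0, 0, 0, -0.0583, 0, 0, 0, 0, 0, -0.0583, 0, 0, 0, 0, 0, -0.0583, 0, 0, 0]

```text
t: 23.85
ee_pos: [615.2, 104.9, 186.0]
orientation: [-2.219, -2.222, 0.001]
ft_force: [0.1, 0.1, 0.4]
width: 62.0
grasp_force: 0.0
```

Request:
jog_arm:
  moves: [0.0333, -0.025, -0.0333, 0, 0, 0, 0.055, -0.0333, 0, 0, 0, 0, 0.055, -0.0333, 0, 0, 0, 0, 0.055, -0.0333, 0, 0, 0, 0, 0.055, -0.0333, 0, 0, 0, 0]

```text
t: 24.27
ee_pos: [519.5, 257.9, 205.4]
orientation: [2.221, 2.222, 0.001]
ft_force: [0.7, -0.3, -0.2]
width: 61.9
grasp_force: 0.0
```

Request:
jog_arm:
  moves: [0.055, -0.0333, 0, 0, 0, 0, 0.055, -0.0333, 0, 0, 0, 0, 0.055, -0.0333, 0, 0, 0, 0, 0.055, -0.0333, 0, 0, 0, 0, 0.055, -0.0333, 0, 0, 0, 0]

```text
t: 24.68
ee_pos: [419.0, 423.1, 205.2]
orientation: [2.22, 2.223, 0.001]
ft_force: [0.7, 0.1, -0.3]
width: 62.0
grasp_force: 0.0
```

Request:
jog_arm:
  moves: [0, 0, 0, 0, 0, 0, 0, 0, 0, 0, 0, 0, 0, 0, 0, 0, 0, 0, 0, 0, 0, 0, 0, 0, 0, 0, 0, 0, 0, 0]

```text
t: 25.1
ee_pos: [421.1, 420.4, 204.7]
orientation: [2.222, 2.221, -0.0]
ft_force: [0.4, 0.3, -1.5]
width: 62.2
grasp_force: 0.0
```

Run:
```python
from workcell import eyes
from h import *
P=dict(black=(613,106.6),white=(612.7,-4.8),tan=(612.1,-117.5),burg=(611.3,-229.3))
for n in("side","top"):
    d=eyes.get_image(n);cv2.imwrite(f"pics/{n}6.png",d["img"][:,:,::-1])
    X=cloud(d);x,y,z=X[...,0],X[...,1],X[...,2]
    for lo,hi,xa,xb in((86,98,575,650),(56,70,400,510)):
        for b,c,a in blobs((z>lo)&(z<hi)&(x>xa)&(x<xb)&(abs(y)<270),60):
            print(n,c.round(),a,np.nanmedian(X[b],0).round(1),np.median(d["img"][b],0))
s=cv2.imread("pics/side6.png")[110:310,180:430];t=cv2.imread("pics/top6.png")[80:280,170:420]
cv2.imwrite("pics/c6.png",cv2.resize(cv2.hconcat([s,t]),None,fx=1.6,fy=1.6))
```

```text
side [306. 178.] 162 [616.7 101.   92.8] [98.5 88.  75. ]
side [316. 201.] 211 [616.2 -11.   93. ] [203. 196. 187.]
side [329. 229.] 279 [ 615.9 -122.1   92.8] [155. 101.  52.]
side [344. 264.] 365 [ 613.7 -234.7   92.9] [104.  45.  41.]
side [245. 196.] 175 [450.9  92.   62.6] [ 66.  63. 130.]
top [231. 173.] 369 [613.3 107.1  89.9] [18. 16. 19.]
top [282. 174.] 368 [613.   -4.4  90. ] [240. 232. 225.]
top [334. 175.] 374 [ 613.2 -116.4   90. ] [160.  83.  17.]
top [385. 177.] 355 [ 612.1 -229.3   90.1] [91.  9. 22.]
top [234. 250.] 363 [446.8  98.2  60.2] [ 19.  39. 143.]
```

View pics/c6.png

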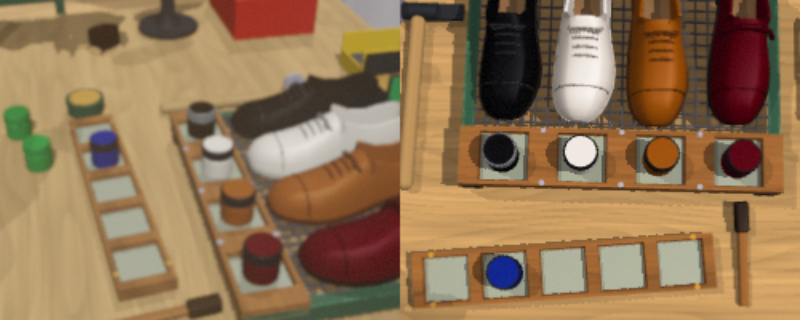

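All four jars stand upright in the pockets of their own colour (crop about 499,152; 580,154; 661,156; 741,158). In the top view they lie within 1.1 mm of the pocket centres in the same view, and their lids are level. Navy (503,272) has not moved, and the shoes stand where they were.

```bash
python3 -c "
from workcell import ticket
print(ticket.close_job())"
```

```text
the job is handed in; nothing more can be done
None
```

The black, white, tan and burgundy jars stand upright in the pockets at the toes of their own shoes, navy and the shoes appear unmoved in the final camera check, and the job was handed in at about 25 s of the 83 s (no verdict was shown).

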